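Release the turntable brake with the tee key

ROBOT

A 7-joint arm with a two-finger parallel gripper is mounted at the origin on a cart in front of the work surface, level with it; the furniture and walls round the work are solid. World frame = base frame: x ahead of the robot, y to its left, z up, the work surface at z = 0. Lengths are in m, angles in rad, forces in N, time in s.
With the tool pointing down it reaches from about 0.4 to 0.75 m from the base axis. Payload 19.5 kg.
Tool frame: the origin (TCP) lies at the centre of the arm's flange, where the gripper is bolted on; the fingertips stand 173 mm ahead of it and the grasp point (between the pads) lies 155 mm ahead of it; z points along the fingers, y is the line along which they close (so a half turn about z gives the same grasp; the last joint's range is limited). The gripper opens to 85 mm and grips with 20 to 120 N. Pads are 22 mm wide; open, the fingers measure 114 mm over their backs; the gripper's body (76 mm by 85 mm) begins 54 mm behind the grasp point. The pads swing forward as they close: fully open they stand 13 mm farther back than shut.
Start: joints at [1.234, 0.707, -0.028, 1.485, 0.022, 0.951, -0.075], TCP at [0.167, -0.55, 0.405] pointing down, gripper open.
Joint ranges: [-2.71, 2.71], [-0.32, 2.16], [-1.57, 1.52], [0, 2.45], [-1.46, 4.6], [0, 2.02], [-2.83, 2.83]. Speed limits (rad/s): [1.89, 1.89, 2.57, 2.57, 3.01, 3.01, 3.01].

INTERFACE

Orientations are given as a 3x3 rotation matrix whose columns are the frame's x, y, z axes.
In Python, from rig import readout, optics, env, nets gives the robot as it stands.
- The arm moves only by the tool arm_command, never from a script. Its argument "motion" is text: rows parted by semicolons, each of 7 numbers parted by spaces: the shift along the tool's x, y, z as a fraction of full scale, then the turn, a rotation vector about the tool's x, y, z as a fraction of full scale, then the opening, from 0 (shut) to 1 (fully open). In form: x y z ax ay az hand; .... A call has 1 to 12 rows; each row shifts and turns the commanded pose from where the row before left it, along the tool's axes as they then stand; what a row does not reach is not made up. Full scale, the value 1, is 0.15 m for a shift and 180 degrees for a turn. A row lasts 1/12 s, in which the tool goes at most 41.7 mm and 7.16 degrees, less where a joint would pass 70% of its speed; a pose out of reach is approached as far as the arm can. A call with a number of a shift or a turn outside -1 to 1 is refused whole. A call with a gripper value outside its range is refused whole. The fingers move at their own pace and stop on an object; the grip force is fixed at half the most. Time passes only in rows, so rows that do not move let the fingers close. It gives the time, the measured TCP pose, the force, the opening and the grip force at its end, in the units of the state.
- readout.read_state(): the state, without advancing time (a new reading comes with each control period).
- optics.get_image(name): name is "scene" or "top" or "wrist"; returns a dict with "frame" (384x512x3 uint8, red, green, blue), "range_z" (384x512 float32, m along the optical axis (not along the pixel's ray), 0 where there is no reading), "camera_matrix" (3x3 intrinsics, pixels), "dist" ([k1, k2, p1, p2, k3] as OpenCV has them; the pictures are not rectified), "rvec" (rotation vector, rad) and "tvec" (3), from world to camera coordinates, as OpenCV has them. Camera axes: x right, y down, z forward; pixel columns grow to the right and rows downward; lengths in m; the calibration is good to about 2 mm. A picture is of the moment at which its call begins.
- env.hand_in(): hands the job in; it is judged then, once.
Trained networks look in the newest picture that a camera, given by its name, has taken for a name from the list of things; names that differ only in an ending like _2 or _b are one class to them, and where a whole thing is asked for, a point or a joint stands for the part that bears it (a point fixed in the world has none). Each returns a list of dicts, best first, with "score" (0 to 1); they miss things now and then, are a little off and sometimes report something else, mostly with a low value. They report only what shows in the picture. A call takes as long as a camera call.
- nets.boxes_of(thing, camera): "position" ([row, column] in pixels, amid what is visible of it).
- nets.silhouettes(thing, camera): "region" (384x512 bool, what is visible of it) and "position" ([row, column] in pixels, amid what is visible of it).
The state is a dict: "time_s": time; "joints": joint angles; "qvel": joint speeds; "tau": joint torques, N m; "ee_pos": TCP position; "tcp_rot": TCP orientation; "force": force on the tool from outside, world axes, zero at the start; "ft_torque": the same for the moment, N m; "opening": finger opening in m; "grip_force": force on a finger pad.
Only numpy, scipy, OpenCV 4.12 (cv2) and the standard library are available. Lean on these libraries where they do the work, as an engineer would, in place of code of your own. Each camera call takes 0.05 s, during which the arm holds its last target. There are 200 camera calls.

TASK

Take the tee key out of its stand and fit its tongue into the sprung coupling down inside the brake box: press lightly and turn it until you feel the tongue drop into the slot, then push it fully home. Then turn the key, clockwise seen from above, until its handle lies in line with the box's long side (the scribed line), which releases the turntable brake. Never force it (stay under 30 N), leave the key standing in the box, and leave the other things on the bench alone.

Things in the scene. Friction and masses are not known exactly. Their poses are not given: they have to be found in the camera images.
- key_handle (a point): Centre of the tee key's handle, a steel bar 70 mm long (own y), 14 mm thick (own x), 14 mm high. Own z is the key's axis, up. The key stands upright in the stand, tongue down, this point 35 mm above the stand's top; fully home in the box, its collar resting on the rubber ring, it is 38 mm above box_mouth (35 with the ring pressed flat). Half a turn makes no difference.
- tee_key: The tee key, 0.22 kg; origin at the tongue's tip, axes as key_handle. Heights from the tip: tongue 0-10 mm, 18 mm wide along the handle (y) x 8 mm (x), tip reduced by 0.5 mm a side; round pilot 21 mm diameter 10-25; collar 34 mm diameter 25-29; stem 12 mm diameter 29-53; handle 53-67, centre 60.
- stand_mouth (a point): Centre of the round hole (24 mm diameter, 29 mm deep) in the top of the key stand, a fixed dark steel block 70 x 70 x 34 mm; 34 mm above the bench, z up.
- brake_box: Fixed grey box 70 mm (x) x 120 mm (y, the long side, with the scribed line) x 40 mm high, bolted feet at both ends (166 mm long in all); origin on the bench under its middle, z up. With the tongue within about 4 degrees of the slot the sprung coupling rises round it and the upward push on the key vanishes; light pressing hardly drags the coupling round; if nothing is felt, turn back.
- box_mouth (a point): Centre of the round hole in the box's top face, 40 mm above the bench: 24 mm diameter, through the 12 mm thick top plate. Round it, proud of the face by 3 mm, a springy black rubber seal ring, 40 mm outer and 26 mm inner diameter, which yields 3 mm under 8 N. Axes as brake_box: z up, y along the long side.
- coupling_face (a point): Middle of the top of the steel coupling under the box's plate, 12 mm below box_mouth; goes down with it; its axes stay the box's. In it a slot 19.5 x 9.4 mm, which at first lies 26 to 74 degrees anticlockwise (from above) of the box's y; its exact angle is not measured. Sprung: yields 6 mm down (about 2 N, rising to 6 N), then rigid. Turns about z against 0.1 N m friction, from -17 to 92 degrees.
- t_joint: Welded tee sample 45 x 80 x 40 mm, bystander; origin at its underside. Off the bench's right edge beside it stands a pipe rest whose pipe reaches over and toward the robot (to about x = 0.2, y = -0.4): keep the arm clear of it.
- tape_measure: Tape measure 66 x 99 x 38 mm, bystander; origin at its underside.
- centre_punch: Centre punch 11 x 100 x 11 mm lying on the bench, bystander; origin at its underside.

How it is judged:
By the outcome, as a careful person would: the job done as asked, in the order asked, and still so for the second after the job is handed in, with the robot touching nothing.
It also fails if it takes over 67 s, if anything falls off the work surface, if the arm or the gripper's body presses on something with over 40 N, if the wrist force passes 120 N, or if a joint passes its speed limit or range.

## Working session

There is one attempt and no reset: what is moved stays moved. The work goes in short steps, Python scripts to look and compute and a tool call to move; the robot and the scene stay as the last step left them, time stands still between calls to the robot, and variables do not carry over. Pictures are saved under pics/ and viewed, at most 10 in all, crops included, and the job is handed in when it is done.

Besides the shell and the picture viewer there is one more tool, called as name(argument=value, ...) on one line, values as JSON. arm_command: Moves the arm, as the interface text tells. Shift numbers are shares of 0.15 m and turn numbers shares of 180 degrees, none past 1 either way. Its arguments: {"type":"object","properties":{"motion":{"type":"string"}},"required":["motion"]}

```bash
mkdir -p pics
cat > h.py <<'E'
import numpy as np,cv2
from rig import readout, optics, env, nets
def world(im,pix,z=None):
    """pix Nx2 (col,row) -> world; by depth or by known height z"""
    pix=np.asarray(pix,float).reshape(-1,2)
    K=im["camera_matrix"];R=cv2.Rodrigues(np.array(im["rvec"],float))[0];t=np.array(im["tvec"],float).ravel()
    n=cv2.undistortPoints(pix[:,None],np.array(K,float),np.array(im["dist"],float))[:,0]
    d=np.c_[n,np.ones(len(n))]
    c=-R.T@t; w=d@R
    if z is None:
        s=im["range_z"][pix[:,1].round().astype(int),pix[:,0].round().astype(int)]
    else: s=(z-c[2])/w[:,2]
    return c+w*s[:,None]
def save(im,name,crop=None,f=1):
    a=im["frame"][...,::-1]
    if crop: r0,r1,c0,c1=crop;a=a[r0:r1,c0:c1]
    cv2.imwrite("pics/"+name,cv2.resize(a,None,fx=f,fy=f,interpolation=cv2.INTER_CUBIC))
E
python3 - <<'E'
from h import *
np.set_printoptions(precision=4,suppress=True)
s=readout.read_state();print(s)
for c in ["top","scene"]:
    im=optics.get_image(c);save(im,c+"0.png",f=1.5)
    R=cv2.Rodrigues(np.array(im["rvec"],float))[0];print(c,-R.T@np.array(im["tvec"]).ravel(),R[2])
    for n in ["key_handle","tee_key","stand_mouth","brake_box","box_mouth","t_joint","tape_measure","centre_punch"]:
        for b in nets.boxes_of(n,c)[:2]:
            p=b["position"]; print(c,n,round(b["score"],2),np.round(p,1),world(im,[p[1],p[0]])[0])
E
```

```text
{'time_s': 0.0, 'joints': array([ 1.2343,  0.7071, -0.0276,  1.485 ,  0.022 ,  0.9509, -0.0755]), 'qvel': array([-0.0011,  0.0012,  0.0002,  0.0019, -0.0002,  0.0015,  0.0007]), 'tau': array([ -0.0006, -88.3225,   1.2347, -23.6174,   0.0169,   0.0062,
        -0.    ]), 'ee_pos': array([ 0.1671, -0.5501,  0.4042]), 'tcp_rot': array([[ 0.9569,  0.2905, -0.0003],
       [ 0.2905, -0.9569,  0.0011],
       [-0.    , -0.0011, -1.    ]]), 'force': array([ 0.2861,  0.9244, -0.0584]), 'ft_torque': array([-0.0068, -0.005 ,  0.0278]), 'grip_force': 0.0, 'opening': 0.0852205684642875}
top [ 0.3339 -0.021   1.0741] [ 0.1314  0.0228 -0.9911]
top key_handle 0.64 [184.5 309.1] [ 0.489  -0.1328  0.0742]
top tee_key 0.55 [180.4 306.8] [ 0.4994 -0.1278  0.0713]
top stand_mouth 0.83 [186.5 301.7] [ 0.4899 -0.1185  0.0376]
top brake_box 0.89 [178.  212.2] [0.5183 0.1057 0.0086]
top box_mouth 0.96 [177.6 213. ] [ 0.3339 -0.021   1.0741]
top t_joint 0.89 [190.3 359.9] [ 0.4788 -0.2611  0.0398]
top tape_measure 0.61 [235.1 161.6] [0.3727 0.2252 0.0408]
top centre_punch 0.55 [187.  160.4] [0.4964 0.2384 0.0091]
scene [0.0454 0.3674 0.7515] [ 0.4542 -0.4503 -0.7687]
scene key_handle 0.63 [162.3 278.4] [ 0.4812 -0.1233  0.0761]
scene tee_key 0.61 [162.1 273.4] [ 0.5033 -0.1316  0.054 ]
scene stand_mouth 0.63 [172.8 272.1] [ 0.4948 -0.1204  0.0344]
scene brake_box 0.59 [229.6 181.7] [0.5038 0.1214 0.0401]
scene box_mouth 0.63 [312.3 181.1] [0.3669 0.228  0.0365]
scene t_joint 0.67 [148.7 315.7] [ 0.4925 -0.2666  0.0142]
scene tape_measure 0.64 [312.1 181. ] [0.3672 0.2279 0.0367]
scene centre_punch 0.68 [273.5 137.1] [0.4988 0.2364 0.0105]
```

View pics/top0.png

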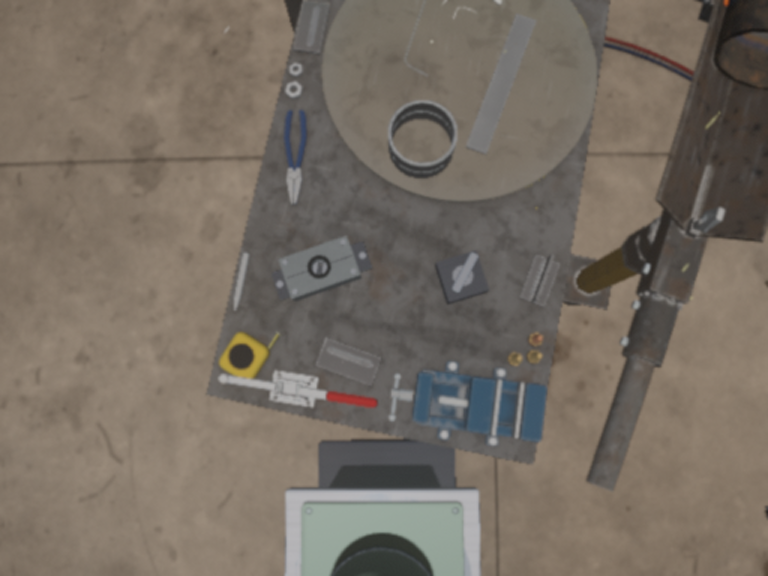

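View pics/scene0.png

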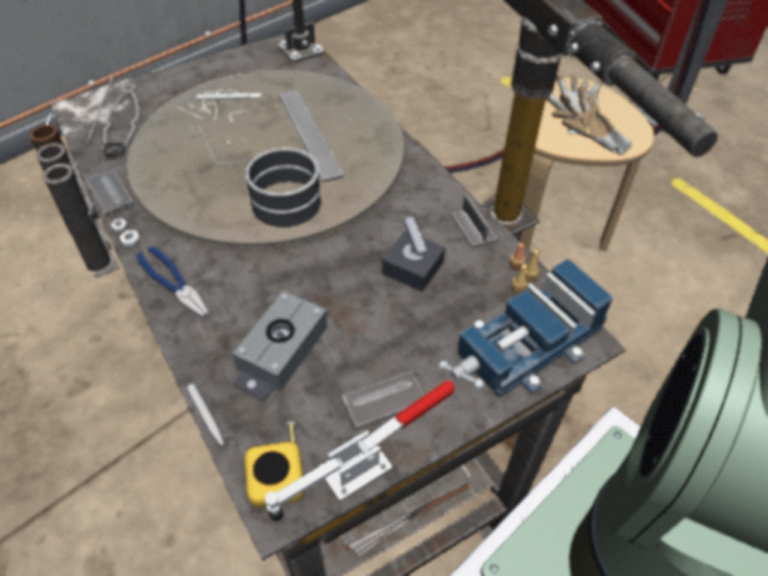

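Run:
```python
from h import *
np.set_printoptions(precision=4,suppress=True)
for c in ["top","scene"]:
    im=optics.get_image(c)
    v,u=np.mgrid[0:384,0:512]
    P=world(im,np.c_[u.ravel(),v.ravel()]);ok=im["range_z"].ravel()>0
    for nm,lo,hi in [("handle",(.42,-.2,.060),(.56,-.05,.09)),("stand",(.42,-.2,.029),(.56,-.05,.039)),("box",(.4,.0,.036),(.62,.19,.0415)),("ring",(.4,.0,.0415),(.62,.19,.06))]:
        m=ok&(P>lo).all(1)&(P<hi).all(1);Q=P[m]
        if len(Q)<10: print(c,nm,len(Q));continue
        r=cv2.minAreaRect((Q[:,:2]*1000).astype(np.float32))
        print(c,nm,len(Q),"z",np.median(Q[:,2]),"mean",Q.mean(0),"rect",r)
    for n in ["tee_key","brake_box"]:
        s=nets.silhouettes(n,c)
        if s:
            print(n,s[0]["score"],s[0]["region"].sum())
    b=nets.boxes_of("box_mouth",c)[0]["position"];print("mouth@.04",world(im,[b[1],b[0]],.04))
    b=nets.boxes_of("key_handle",c)[0]["position"];print("handle@.069",world(im,[b[1],b[0]],.069))
    b=nets.boxes_of("stand_mouth",c)[0]["position"];print("stand@.034",world(im,[b[1],b[0]],.034))
```

```text
top handle 171 z 0.07454816322516367 mean [ 0.4965 -0.1341  0.0744] rect ((497.07183837890625, -134.4540252685547), (13.840293884277344, 68.43498992919922), 61.892696380615234)
top stand 612 z 0.033148417498944704 mean [ 0.4955 -0.1332  0.0333] rect ((497.5339660644531, -134.9386749267578), (70.61271667480469, 71.0010986328125), 17.046627044677734)
top box 1057 z 0.038921873626441394 mean [0.514  0.1016 0.0389] rect ((514.1334228515625, 101.640380859375), (70.80331420898438, 120.03941345214844), 18.71169090270996)
top ring 160 z 0.042577631130298665 mean [0.5129 0.1014 0.0428] rect ((513.7499389648438, 101.10755920410156), (67.49273681640625, 117.92642211914062), 19.95415496826172)
tee_key 0.53 230
brake_box 0.66 1823
mouth@.04 [[0.5154 0.1047 0.04  ]]
handle@.069 [[ 0.4881 -0.1319  0.069 ]]
stand@.034 [[ 0.4882 -0.1169  0.034 ]]
scene handle 188 z 0.07549516830625735 mean [ 0.4954 -0.1309  0.0742] rect ((498.950927734375, -133.6514892578125), (13.53000545501709, 72.51725006103516), 61.15810012817383)
scene stand 644 z 0.03427712111443637 mean [ 0.4954 -0.1293  0.0343] rect ((499.1681213378906, -134.27581787109375), (70.84159088134766, 72.66253662109375), 16.674270629882812)
scene box 1422 z 0.03959752673961631 mean [0.5124 0.1048 0.0395] rect ((515.2832641601562, 100.1893539428711), (72.92269897460938, 122.68990325927734), 19.31000328063965)
scene ring 252 z 0.04232175623122286 mean [0.5136 0.0984 0.0425] rect ((512.3428344726562, 100.47462463378906), (69.79622650146484, 117.29652404785156), 18.274404525756836)
tee_key 0.49 234
brake_box 0.64 2629
mouth@.04 [[0.5036 0.1178 0.04  ]]
handle@.069 [[ 0.4953 -0.1291  0.069 ]]
stand@.034 [[ 0.4895 -0.1165  0.034 ]]
```

The top view shows the grey box with its hole at (319,266), and the key in the dark stand at (463,275). The scene view agrees, and the pipe hangs between the arm's start pose and the bench. I'll measure the pipe's height and position before moving.

Run:
```python
from h import *
np.set_printoptions(precision=3,suppress=True)
im=optics.get_image("top")
for u,v in [(602,478),(610,450),(620,420),(632,370),(645,320),(665,280),(672,240),(685,205),(710,190),(715,120)]:
    print((u,v),world(im,[u/1.5,v/1.5])[0])
im=optics.get_image("scene")
for u,v in [(707,140),(690,125),(640,80),(580,40),(545,20),(535,100),(510,190)]:
    print("s",(u,v),world(im,[u/1.5,v/1.5])[0])
im=optics.get_image("wrist");save(im,"w0.png")
R=cv2.Rodrigues(np.array(im["rvec"],float))[0];print(-R.T@np.array(im["tvec"]).ravel(),R)
```

```text
(602, 478) [ 0.219 -0.25   0.355]
(610, 450) [ 0.25  -0.26   0.356]
(620, 420) [ 0.283 -0.271  0.359]
(632, 370) [ 0.338 -0.289  0.356]
(645, 320) [ 0.394 -0.306  0.358]
(665, 280) [ 0.438 -0.329  0.365]
(672, 240) [ 0.484 -0.34   0.365]
(685, 205) [ 0.522 -0.352  0.379]
(710, 190) [ 0.542 -0.388  0.369]
(715, 120) [ 0.628 -0.402  0.37 ]
s (707, 140) [ 0.21  -0.254  0.347]
s (690, 125) [ 0.231 -0.249  0.356]
s (640, 80) [ 0.311 -0.28   0.357]
s (580, 40) [ 0.41  -0.308  0.352]
s (545, 20) [ 0.477 -0.328  0.344]
s (535, 100) [ 0.483 -0.356  0.209]
s (510, 190) [ 0.485 -0.341  0.045]
[ 0.236 -0.528  0.374] [[ 0.29  -0.957 -0.001]
 [-0.919 -0.279  0.28 ]
 [-0.269 -0.08  -0.96 ]]
```

arm_command(motion="0 0 -0.25 0 0 0 1; 0 0 -0.25 0 0 0 1; 0 0 -0.25 0 0 0 1; 0 0 -0.25 0 0 0 1; 0 0 -0.25 0 0 0 1; 0 0 -0.2 0 0 0 1; 0 0 0 0 0 0 1")

```text
time_s: 2.23
ee_pos: [0.1668, -0.5496, 0.6275]
tcp_rot: [[0.957, 0.29, 0.002], [0.29, -0.957, -0.007], [0.0, 0.007, -1.0]]
force: [-0.2, 0.2, -0.9]
opening: 0.0851
grip_force: 0.0
```

arm_command(motion="0.194 -0.134 0 0 0 0 1; 0.194 -0.134 0 0 0 0 1; 0.194 -0.134 0 0 0 0 1; 0.194 -0.134 0 0 0 0 1; 0.194 -0.134 0 0 0 0 1; 0.194 -0.134 0 0 0 0 1; 0.194 -0.134 0 0 0 0 1; 0 0 0 0 0 0 1")

```text
time_s: 2.9
ee_pos: [0.3246, -0.3518, 0.6225]
tcp_rot: [[0.955, 0.298, 0.002], [0.298, -0.955, 0.002], [0.003, -0.001, -1.0]]
force: [0.6, -0.1, 0.1]
opening: 0.0856
grip_force: 0.0
```

arm_command(motion="0.191 -0.131 0 0 0 0 1; 0.191 -0.131 0 0 0 0 1; 0.191 -0.131 0 0 0 0 1; 0.191 -0.131 0 0 0 0 1; 0.191 -0.131 0 0 0 0 1; 0.191 -0.131 0 0 0 0 1; 0.191 -0.131 0 0 0 0 1; 0.191 -0.131 0 0 0 0 1; 0 0 0 0 0 -0.03 1; 0 0 0 0 0 -0.038 1; 0 0 0 0 0 -0.038 1; 0 0 0 0 0 -0.038 1")

```text
time_s: 3.9
ee_pos: [0.4948, -0.1393, 0.6221]
tcp_rot: [[0.729, 0.684, -0.0], [0.684, -0.729, 0.0], [-0.0, -0.0, -1.0]]
force: [-0.5, 0.3, -0.7]
opening: 0.0856
grip_force: 0.0
```

arm_command(motion="0 0 0.1 0 0 -0.038 1; 0 0 0.1 0 0 -0.038 1; 0 0 0.1 0 0 -0.038 1; 0 0 0.1 0 0 -0.038 1; 0 0 0.1 0 0 -0.038 1; 0 0 0.1 0 0 -0.038 1; 0 0 0.1 0 0 -0.038 1; 0 0 0.1 0 0 -0.038 1; 0 0 0.1 0 0 -0.038 1; 0 0 0.1 0 0 -0.038 1; 0 0 0.1 0 0 -0.038 1; 0 0 0.1 0 0 -0.038 1")

```text
time_s: 4.9
ee_pos: [0.4947, -0.1394, 0.4415]
tcp_rot: [[-0.577, 0.817, 0.0], [0.817, 0.577, 0.0], [0.0, 0.0, -1.0]]
force: [-0.7, -0.0, -0.7]
opening: 0.0851
grip_force: 0.0
```

arm_command(motion="0 0 0.1 0 0 -0.038 1; 0 0 0 0 0 -0.038 1; 0 0 0 0 0 -0.038 1; 0 0 0 0 0 0 1; 0 0 0 0 0 0 1")

```text
time_s: 5.32
ee_pos: [0.4947, -0.1396, 0.4271]
tcp_rot: [[-0.821, 0.571, -0.0], [0.571, 0.821, 0.0], [0.0, 0.0, -1.0]]
force: [0.5, 0.3, -0.2]
opening: 0.0855
grip_force: 0.0
```

Run:
```python
from h import *
np.set_printoptions(precision=4,suppress=True)
s=readout.read_state();print(s["joints"],s["tcp_rot"],s["ee_pos"])
im=optics.get_image("wrist");save(im,"w1.png",f=1.5)
v,u=np.mgrid[0:384,0:512]
P=world(im,np.c_[u.ravel(),v.ravel()]);ok=im["range_z"].ravel()>0
for nm,lo,hi in [("handle",(.42,-.2,.062),(.56,-.05,.09)),("stand",(.42,-.2,.029),(.56,-.05,.039))]:
    Q=P[ok&(P>lo).all(1)&(P<hi).all(1)]
    if len(Q)>10: print(nm,len(Q),np.median(Q[:,2]),cv2.minAreaRect((Q[:,:2]*1000).astype(np.float32)))
```

```text
[ 0.5803  0.6512 -0.6793  1.6577  0.4686  1.0016  0.7061] [[-0.821   0.571  -0.    ]
 [ 0.571   0.821   0.0004]
 [ 0.0003  0.0003 -1.    ]] [ 0.4947 -0.1396  0.4271]
handle 658 0.07600222066246293 ((499.97491455078125, -133.7293701171875), (13.945327758789062, 69.43647766113281), 61.03007888793945)
stand 2027 0.0344750294802072 ((500.2822265625, -133.926513671875), (70.24779510498047, 70.37447357177734), 16.703073501586914)
```

arm_command(motion="0 0 0 0 0 -0.034 1; -0.01 0.049 0.14 0 0 0 1; 0 0 0.14 0 0 0 1; 0 0 0.14 0 0 0 1; 0 0 0.14 0 0 0 1; 0 0 0.14 0 0 0 1; 0 0 0.14 0 0 0 1; 0 0 0 0 0 0 1; 0 0 0 0 0 0 1")

```text
time_s: 6.12
ee_pos: [0.4996, -0.1334, 0.3014]
tcp_rot: [[-0.878, 0.478, -0.001], [0.478, 0.878, 0.0], [0.001, -0.0, -1.0]]
force: [0.6, 0.6, -0.1]
opening: 0.0853
grip_force: 0.0
```

```bash
cat > m.py <<'E'
from h import *
np.set_printoptions(precision=4,suppress=True)
def meas(cam,lo,hi,n=""):
    im=optics.get_image(cam)
    v,u=np.mgrid[0:384,0:512]
    P=world(im,np.c_[u.ravel(),v.ravel()]);ok=im["range_z"].ravel()>0
    Q=P[ok&(P>lo).all(1)&(P<hi).all(1)]
    if len(Q)>10: print(n,len(Q),np.median(Q[:,2]),cv2.minAreaRect((Q[:,:2]*1000).astype(np.float32)))
    return im,Q
E
python3 - <<'E'
from m import *
s=readout.read_state();print(s["joints"],s["tcp_rot"],s["ee_pos"],np.degrees(np.arctan2(s["tcp_rot"][1,0],s["tcp_rot"][0,0])))
im,_=meas("wrist",(.42,-.2,.062),(.56,-.05,.09),"handle")
meas("wrist",(.42,-.2,.029),(.56,-.05,.037),"stand")
save(im,"w2.png",f=1.5)
E
```

```text
[ 0.5078  0.8282 -0.5807  1.8065  0.666   0.7131  0.6256] [[-0.8782  0.4784 -0.0009]
 [ 0.4784  0.8782  0.0001]
 [ 0.0008 -0.0004 -1.    ]] [ 0.4996 -0.1334  0.3014] 151.42134314968106
handle 1593 0.07610390730210345 ((500.1061706542969, -133.6789093017578), (13.712787628173828, 69.42264556884766), 60.73542022705078)
stand 4012 0.034418351249833876 ((500.4017333984375, -134.04254150390625), (70.24884796142578, 70.28785705566406), 16.654050827026367)
```

View pics/w2.png

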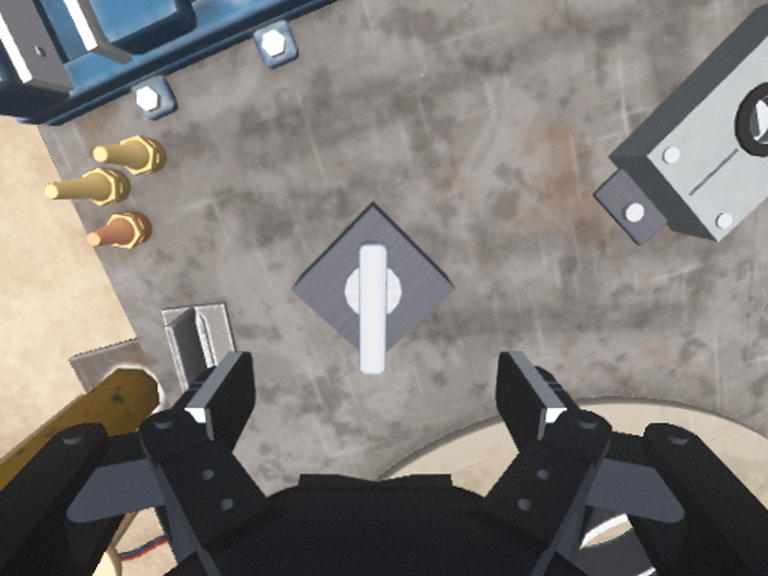

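The wrist view shows the handle at (372,308), centred between and parallel to the pads. The box ring is visible at (755,118). Next I descend and grip.

arm_command(motion="0 0 0.1 0 0 0.003 1; 0 0 0.1 0 0 0 1; 0 0 0.1 0 0 0 1; 0 0 0.1 0 0 0 1; 0 0 0.08 0 0 0 1; 0 0 0.042 0 0 0 1; 0 0 0 0 0 0 1; 0 0 0 0 0 0 0.5; 0 0 0 0 0 0 0; 0 0 0 0 0 0 0; 0 0 0 0 0 0 0; 0 0 0 0 0 0 0")

```text
time_s: 7.22
ee_pos: [0.4996, -0.1337, 0.2233]
tcp_rot: [[-0.874, 0.485, 0.0], [0.485, 0.874, -0.0], [-0.0, 0.0, -1.0]]
force: [-0.3, 0.1, 0.2]
opening: 0.0254
grip_force: 0.0
```

arm_command(motion="0 0 0 0 0 0 0; 0 0 0 0 0 0 0; 0 0 0 0 0 0 0; 0 0 0 0 0 0 0; 0 0 0 0 0 0 0")

```text
time_s: 7.63
ee_pos: [0.4996, -0.1336, 0.2231]
tcp_rot: [[-0.875, 0.485, 0.0], [0.485, 0.875, -0.0], [-0.0, 0.0, -1.0]]
force: [0.0, -0.2, 4.9]
opening: 0.0129
grip_force: 60.5
```

arm_command(motion="0 0 -0.03 0 0 0 0; 0 0 -0.06 0 0 0 0; 0 0 -0.08 0 0 0 0; 0 0 -0.1 0 0 0 0; 0 0 -0.1 0 0 0 0; 0 0 -0.1 0 0 0 0; 0 0 -0.1 0 0 0 0; 0 0 -0.05 0 0 0 0; 0.06 0.11 0 0 0 0 0; 0.06 0.11 0 0 0 0 0; 0.06 0.11 0 0 0 0 0; 0.06 0.11 0 0 0 0 0")

```text
time_s: 8.63
ee_pos: [0.4999, -0.0576, 0.3161]
tcp_rot: [[-0.874, 0.485, -0.0], [0.485, 0.874, 0.0], [0.0, 0.0, -1.0]]
force: [1.4, 1.3, -2.2]
opening: 0.0129
grip_force: 59.5
```

arm_command(motion="0.06 0.11 0 0 0 0 0; 0.06 0.11 0 0 0 0 0; 0.03 0.05 0 0 0 0 0; 0 0 0 0 0 0 0; 0 0 0 0 0 0 0")

```text
time_s: 9.05
ee_pos: [0.5, -0.0124, 0.316]
tcp_rot: [[-0.875, 0.485, -0.0], [0.485, 0.875, -0.0], [-0.0, -0.0, -1.0]]
force: [0.5, -0.3, -1.3]
opening: 0.0127
grip_force: 59.5
```

Run:
```python
from m import *
s=readout.read_state();print(s["joints"],s["ee_pos"],s["force"],s["opening"])
im,Q=meas("wrist",(.4,.0,.0415),(.62,.19,.05),"ring")
meas("wrist",(.4,.0,.036),(.62,.19,.0415),"box")
print(nets.boxes_of("box_mouth","wrist")[:2]);
for b in nets.boxes_of("box_mouth","wrist")[:1]: p=b["position"];print(world(im,[p[1],p[0]],.04))
save(im,"w3.png",f=1.5)
```

```text
[ 0.2676  0.7811 -0.5636  1.8532  0.6301  0.6932  0.3993] [ 0.5    -0.0124  0.316 ] [ 0.482  -0.2863 -1.2589] 0.012658753227950745
ring 2115 0.04251735050605726 ((517.0421142578125, 102.18333435058594), (70.643310546875, 119.24840545654297), 18.926916122436523)
box 7948 0.04054094725397063 ((517.251953125, 102.658447265625), (71.45523834228516, 120.38671112060547), 18.871957778930664)
[]
```

View pics/w3.png

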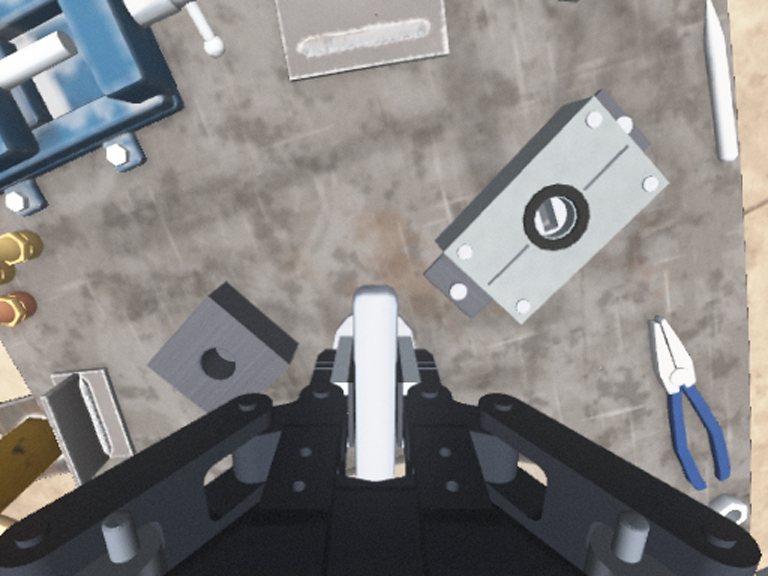

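The key is held straight. The ring shows at (556,217), with a dark slot in the coupling inside it. I'll rectify that patch to find the mouth centre and the slot angle.

```bash
cat >> m.py <<'E'
def ortho(im,cx,cy,z,half=.03,n=400):
    # output: columns = +x world to the right, rows: +y up
    g=np.linspace(-half,half,n);X,Y=np.meshgrid(cx+g,cy-g)
    P=np.c_[X.ravel(),Y.ravel(),np.full(X.size,z)]
    p=cv2.projectPoints(P,np.array(im["rvec"],float),np.array(im["tvec"],float),np.array(im["camera_matrix"],float),np.array(im["dist"],float))[0].reshape(n,n,2).astype(np.float32)
    return cv2.remap(im["frame"][...,::-1].copy(),p[...,0],p[...,1],cv2.INTER_CUBIC)
def ring(im,cx,cy):
    o=ortho(im,cx,cy,.043);g=cv2.cvtColor(o,cv2.COLOR_BGR2GRAY)
    m=(g<70).astype(np.uint8);c=max(cv2.findContours(m,cv2.RETR_EXTERNAL,cv2.CHAIN_APPROX_NONE)[0],key=cv2.contourArea)
    e=cv2.fitEllipse(cv2.convexHull(c));k=.06/399
    print("ring centre",cx-.03+e[0][0]*k,cy+.03-e[0][1]*k,"diam",np.array(e[1])*k)
E
python3 - <<'E'
from m import *
im=optics.get_image("wrist");ring(im,.517,.102)
a=ortho(im,.517,.102,.043);b=ortho(im,.517,.102,.028,.018)
cv2.imwrite("pics/o1.png",np.hstack([a,b]))
it=optics.get_image("top");ring(it,.515,.102)
E
```

```text
ring centre 0.5165782860777431 0.10183816505374765 diam [0.0381 0.0387]
ring centre 0.5138138895823543 0.1013072853948837 diam [0.0363 0.0366]
```

View pics/o1.png

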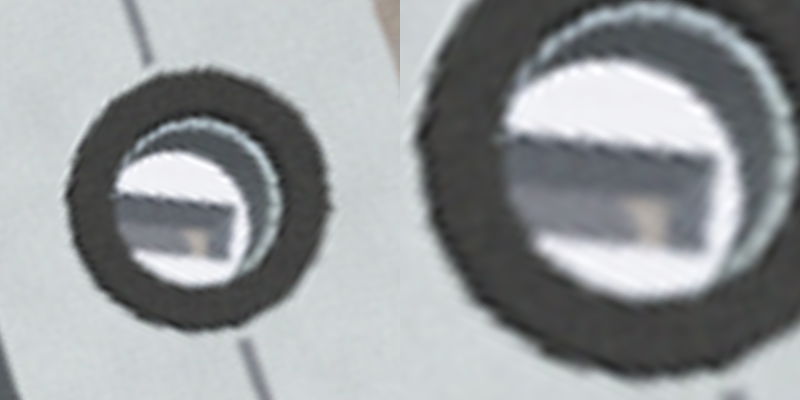

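Run:
```python
from m import *
s=readout.read_state();p=s["ee_pos"];R=s["tcp_rot"];print(p,R)
z=p[2]-.155
im,Q=meas("wrist",(p[0]-.06,p[1]-.06,z+.003),(p[0]+.06,p[1]+.06,z+.011),"held")
L=(Q-p)@R
print(len(Q),np.percentile(L,[2,50,98],axis=0), "minrect tool", cv2.minAreaRect((L[:,:2]*1000).astype(np.float32)))
d=np.array([.5166,.1018,p[2]])-p;print("to mouth tool",d@R/.15)
```

```text
[ 0.5    -0.0127  0.3159] [[-0.8741  0.4858 -0.0001]
 [ 0.4858  0.8741 -0.    ]
 [ 0.0001 -0.0001 -1.    ]]
held 3984 0.16908988723838064 ((500.86688232421875, -9.362617492675781), (38.08466339111328, 66.52767181396484), 80.3345947265625)
3984 [[-0.0311 -0.0141  0.1451]
 [ 0.0069  0.0011  0.1468]
 [ 0.0333  0.0167  0.1507]] minrect tool ((0.8941974639892578, 3.3499393463134766), (38.08449935913086, 66.52755737304688), 70.60357666015625)
to mouth tool [ 0.2744  0.721  -0.    ]
```

Run:
```python
from m import *
s=readout.read_state();p=s["ee_pos"];R=s["tcp_rot"]
z=p[2]-.155
im,Q=meas("wrist",(p[0]-.06,p[1]-.06,z+.004),(p[0]+.06,p[1]+.06,z+.011))
L=(Q-p)@R
for lo,hi in [(.014,.024),(.024,.034),(-.034,-.014)]:
    M=L[(L[:,0]>lo)&(L[:,0]<hi)&(abs(L[:,1])<.011)];
    if len(M): print(len(M),M[:,1].min(),M[:,1].max(),np.median(M[:,2]))
M=L[abs(L[:,1])<.004];print("x",M[:,0].min(),M[:,0].max())
```

```text
3922 0.16911749135714926 ((500.8946533203125, -9.193435668945312), (38.035160064697266, 66.37371063232422), 80.01942443847656)
601 -0.005604072258252524 0.008186116751316124 0.14673688425699338
662 -0.005398857753684956 0.007999694672520605 0.14713032280848504
847 -0.005827349488195061 0.0083031850716538 0.14666775625435327
x -0.03438220252268835 0.03441417450294684
```

arm_command(motion="0.046 0.119 0 0 0 0 0; 0.046 0.119 0 0 0 0 0; 0.046 0.119 0 0 0 0 0; 0.046 0.119 0 0 0 0 0; 0.046 0.119 0 0 0 0 0; 0.046 0.119 0 0 0 0 0; 0 0 0 0 0 -0.032 0; 0 0 0.1 0 0 -0.032 0; 0 0 0.1 0 0 -0.032 0; 0 0 0.1 0 0 -0.032 0; 0 0 0.04 0 0 0 0; 0 0 0 0 0 0 0")

```text
time_s: 10.45
ee_pos: [0.5156, 0.1014, 0.2639]
tcp_rot: [[-0.994, 0.107, -0.002], [0.107, 0.994, -0.0], [0.002, -0.0, -1.0]]
force: [0.4, -0.3, -0.9]
opening: 0.013
grip_force: 59.4
```

Run:
```python
from m import *
s=readout.read_state();p=s["ee_pos"];R=s["tcp_rot"]
print(p,np.degrees(np.arctan2(R[1,0],R[0,0])),s["joints"],s["force"],s["ft_torque"])
print((np.array([.5155,.1009,p[2]])-p)@R/.15)
im=optics.get_image("scene");o=cv2.resize(im["frame"][120:280,120:280,::-1],(560,560),interpolation=cv2.INTER_CUBIC)
cv2.imwrite("pics/s1.png",o)
```

```text
[0.5156 0.1014 0.2639] 173.8407393033472 [ 0.0544  0.9055 -0.5919  1.8031  0.7701  0.6813  0.4778] [ 0.3668 -0.3251 -0.8775] [ 0.0073 -0.0039  0.0461]
[ 0.0006 -0.0035  0.    ]
```

View pics/s1.png

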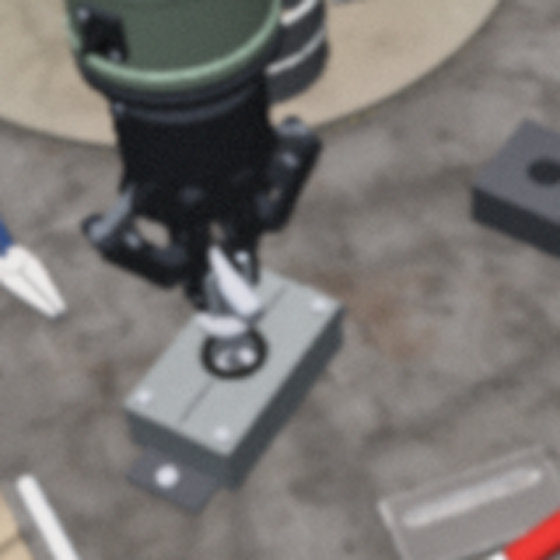

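The tongue hangs right above the ring at (235,350). I'll lower it in small steps and watch the force.

arm_command(motion="0 -0.003 0.03 0 0 0 0; 0 0 0.03 0 0 0 0; 0 0 0.03 0 0 0 0; 0 0 0.02 0 0 0 0; 0 0 0.015 0 0 0 0; 0 0 0 0 0 0 0; 0 0 0 0 0 0 0")

```text
time_s: 11.08
ee_pos: [0.5157, 0.1013, 0.2462]
tcp_rot: [[-0.995, 0.104, -0.0], [0.104, 0.995, 0.0], [0.0, 0.0, -1.0]]
force: [0.2, -1.1, -0.9]
opening: 0.0133
grip_force: 59.5
```

arm_command(motion="0 0 0.01 0 0 0 0; 0 0 0.01 0 0 0 0; 0 0 0.01 0 0 0 0; 0 0 0 0 0 0 0; 0 0 0 0 0 0 0")

```text
time_s: 11.5
ee_pos: [0.5157, 0.1012, 0.2416]
tcp_rot: [[-0.995, 0.104, -0.0], [0.104, 0.995, 0.0], [0.0, 0.0, -1.0]]
force: [0.4, 0.3, -2.1]
opening: 0.013
grip_force: 59.5
```

arm_command(motion="0 0 0.01 0 0 0 0; 0 0 0.01 0 0 0 0; 0 0 0 0 0 0 0; 0 0 0 0 0 0 0")

```text
time_s: 11.83
ee_pos: [0.5157, 0.1013, 0.2386]
tcp_rot: [[-0.995, 0.104, -0.0], [0.104, 0.995, 0.0], [0.0, 0.0, -1.0]]
force: [-0.4, 0.9, -2.0]
opening: 0.0134
grip_force: 59.5
```

arm_command(motion="0 0 0.01 0 0 0 0; 0 0 0.01 0 0 0 0; 0 0 0 0 0 0 0; 0 0 0 0 0 0 0")

```text
time_s: 12.17
ee_pos: [0.5157, 0.1013, 0.2356]
tcp_rot: [[-0.995, 0.104, -0.0], [0.104, 0.995, 0.0], [0.0, 0.0, -1.0]]
force: [0.6, 1.3, -2.7]
opening: 0.0131
grip_force: 59.4
```

arm_command(motion="0 0 0.01 0 0 0 0; 0 0 0.01 0 0 0 0; 0 0 0 0 0 0 0; 0 0 0 0 0 0 0")

```text
time_s: 12.5
ee_pos: [0.5157, 0.1012, 0.2326]
tcp_rot: [[-0.995, 0.104, -0.0], [0.104, 0.995, 0.0], [0.0, 0.0, -1.0]]
force: [-0.3, 1.0, -1.9]
opening: 0.0128
grip_force: 59.4
```

arm_command(motion="0 0 0.01 0 0 0 0; 0 0 0.006 0 0 0 0; 0 0 0 0 0 0 0; 0 0 0 0 0 0 0")

```text
time_s: 12.83
ee_pos: [0.5158, 0.1012, 0.2305]
tcp_rot: [[-0.995, 0.104, 0.0], [0.104, 0.995, 0.0], [-0.0, 0.0, -1.0]]
force: [-1.5, 1.0, 5.9]
opening: 0.0131
grip_force: 60.7
```

Run:
```python
from m import *
s=readout.read_state();R=s["tcp_rot"]
print(s["ee_pos"],np.degrees(np.arctan2(R[1,0],R[0,0])),s["force"],s["ft_torque"],s["joints"])
```

```text
[0.5158 0.1012 0.2305] 174.02946891085293 [-1.5317  1.0231  5.9462] [0.2215 0.2558 0.0241] [ 0.0288  0.9562 -0.541   1.8207  0.8296  0.6071  0.4307]
```

arm_command(motion="0 0 -0.006 0 0 0.01 0; 0 0 0 0 0 0.02 0; 0 0 0 0 0 0.02 0; 0 0 0 0 0 0.02 0; 0 0 0 0 0 0.02 0; 0 0 0 0 0 0.02 0; 0 0 0 0 0 0 0")

```text
time_s: 13.42
ee_pos: [0.5159, 0.1016, 0.2314]
tcp_rot: [[-0.899, 0.438, 0.001], [0.438, 0.899, 0.001], [-0.001, 0.001, -1.0]]
force: [2.0, 3.2, 2.4]
opening: 0.0129
grip_force: 60.2
```

Run:
```python
from m import *
s=readout.read_state();R=s["tcp_rot"]
print(s["ee_pos"],np.degrees(np.arctan2(R[1,0],R[0,0])),s["force"],s["ft_torque"],s["opening"])
```

```text
[0.5159 0.1016 0.2314] 154.05021246567213 [1.9865 3.2256 2.4127] [ 0.8248 -0.4021  0.0475] 0.01293803493305129
```

arm_command(motion="0 0 0 0 0 0.02 0; 0 0 0 0 0 0.02 0; 0 0 0 0 0 0.02 0; 0 0 0 0 0 0.02 0; 0 0 0 0 0 0.02 0; 0 0 0 0 0 0.02 0; 0 0 0 0 0 0 0")

```text
time_s: 14.0
ee_pos: [0.516, 0.1016, 0.2314]
tcp_rot: [[-0.677, 0.736, 0.001], [0.736, 0.677, 0.001], [-0.0, 0.001, -1.0]]
force: [3.6, 3.3, 1.9]
opening: 0.0132
grip_force: 60.2
```

arm_command(motion="0 0 0 0 0 0.02 0; 0 0 0 0 0 0.02 0; 0 0 0 0 0 0.02 0; 0 0 0 0 0 0.02 0; 0 0 0 0 0 0.02 0; 0 0 0 0 0 0.02 0; 0 0 0 0 0 0.01 0; 0 0 0 0 0 0 0; 0 0 0 0 0 0 0")

```text
time_s: 14.75
ee_pos: [0.5162, 0.1014, 0.2314]
tcp_rot: [[-0.333, 0.943, 0.002], [0.943, 0.333, 0.001], [0.0, 0.002, -1.0]]
force: [4.8, 3.0, 2.1]
opening: 0.0126
grip_force: 60.2
```

Run:
```python
from m import *
s=readout.read_state();R=s["tcp_rot"];p=s["ee_pos"]
print(p,np.degrees(np.arctan2(R[1,0],R[0,0])),s["force"],s["ft_torque"],s["opening"],s["joints"])
im,Q=meas("wrist",(.4,.0,.036),(.62,.19,.0415),"box")
im,Q=meas("wrist",(p[0]-.06,p[1]-.06,.08),(p[0]+.06,p[1]+.06,.088))
L=(Q-p)@R;M=Q[(abs(L[:,0])>.013)&(abs(L[:,0])<.04)&(abs(L[:,1])<.011)]
print(len(M),np.median(M[:,2]),cv2.minAreaRect((M[:,:2]*1000).astype(np.float32)))
save(im,"w4.png",f=1.5)
```

```text
[0.5162 0.1014 0.2314] 109.4472108639063 [4.7995 2.9826 2.1156] [ 0.7534 -1.2358  0.0674] 0.012649050256361958 [-0.1183  0.9143 -0.2552  1.8243  0.4659  0.4606 -0.3597]
box 9800 0.04041401942106683 ((517.031494140625, 102.3672103881836), (70.54933166503906, 120.48350524902344), 19.062986373901367)
 3984 0.08459986657175532 ((518.4909057617188, 104.49063110351562), (38.153282165527344, 66.24789428710938), 38.72719955444336)
2235 0.0845481083860427 ((517.0096435546875, 102.6828842163086), (14.176347732543945, 68.72706604003906), 19.398969650268555)
```

View pics/w4.png

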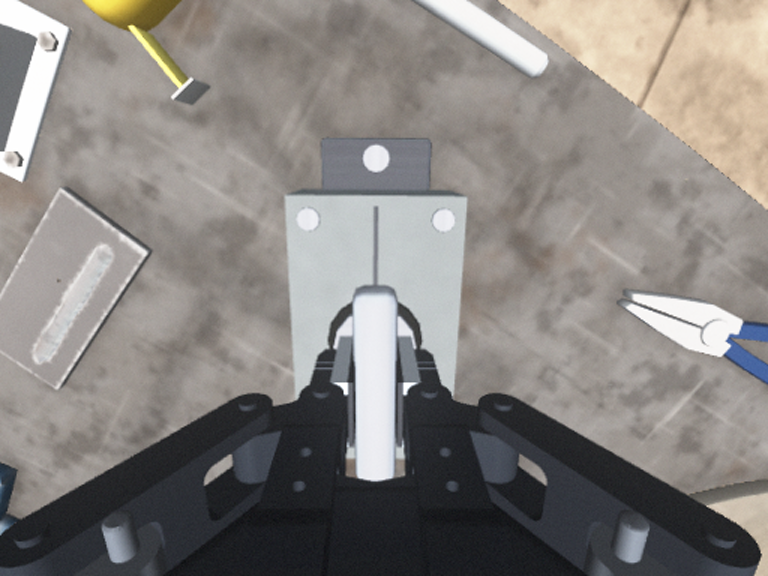

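Handle (109.4°) and box (109.06°) agree with the picture: the handle lies on the scribed line at column 376. I'll make a tiny trim, release and retreat.

arm_command(motion="0 0.002 0 0 0 0.002 0; 0 0.001 0 0 0 0 0; 0 0 0 0 0 0 0; 0 0 0 0 0 0 0.3; 0 0 0 0 0 0 0.6; 0 0 0 0 0 0 1; 0 0 0 0 0 0 1; 0 0 0 0 0 0 1; 0 0 0 0 0 0 1; 0 0 0 0 0 0 1; 0 0 0 0 0 0 1; 0 0 0 0 0 0 1")

```text
time_s: 15.85
ee_pos: [0.5162, 0.1013, 0.2312]
tcp_rot: [[-0.323, 0.946, -0.0], [0.946, 0.323, 0.0], [0.0, -0.0, -1.0]]
force: [-0.6, 0.3, -0.6]
opening: 0.0857
grip_force: 0.0
```

arm_command(motion="0 0 -0.05 0 0 0 1; 0 0 -0.1 0 0 0 1; 0 0 -0.1 0 0 0 1; 0 0 -0.1 0 0 0 1; 0 0 -0.1 0 0 0 1; 0 0 -0.1 0 0 0 1; 0 0 0 0 0 0 1; 0 0 0 0 0 0 1; 0 0 0 0 0 0 1")

```text
time_s: 16.6
ee_pos: [0.5161, 0.1013, 0.3136]
tcp_rot: [[-0.323, 0.946, -0.0], [0.946, 0.323, -0.0], [0.0, -0.0, -1.0]]
force: [-1.3, -0.1, -0.5]
opening: 0.0856
grip_force: 0.0
```

Run:
```python
from m import *
s=readout.read_state();print(s["force"],s["ee_pos"])
im,Q=meas("wrist",(.4,.0,.036),(.62,.19,.0415),"box")
im,Q=meas("wrist",(.46,.04,.08),(.57,.16,.09),"handle")
save(im,"w5.png",f=1.5)
```

```text
[-1.3235 -0.1149 -0.487 ] [0.5161 0.1013 0.3136]
box 6678 0.04036023103908483 ((516.9998779296875, 102.29788208007812), (70.2963638305664, 119.45149230957031), 18.95008087158203)
handle 1534 0.08508652959225727 ((516.7913818359375, 102.75450134277344), (13.979511260986328, 69.20925903320312), 21.365062713623047)
```

View pics/w5.png

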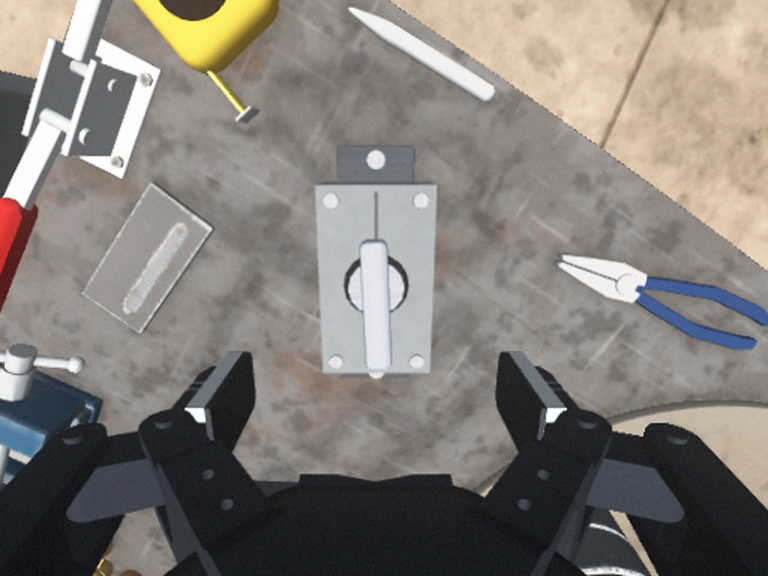

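The key stands home with the handle top at 85 mm, but it sprang back about 2.4° on release: the handle's far end is at (373,245) and its near end at (378,365). I'll regrip and overturn slightly to correct it.

arm_command(motion="0 0 0.1 0 0 0 1; 0 0 0.1 0 0 0 1; 0 0 0.1 0 0 0 1; 0 0 0.1 0 0 0 1; 0 0 0.1 0 0 0 1; 0 0 0.05 0 0 0 1; 0 0 0 0 0 0 0; 0 0 0 0 0 0 0; 0 0 0 0 0 0 0; 0 0 0 0 0 0 0; 0 0 0 0 0 0 0; 0 0 0 0 0 0 0")

```text
time_s: 17.7
ee_pos: [0.5162, 0.1014, 0.2316]
tcp_rot: [[-0.323, 0.946, 0.001], [0.946, 0.323, 0.0], [0.0, 0.001, -1.0]]
force: [0.8, -0.1, -0.4]
opening: 0.0127
grip_force: 61.5
```

arm_command(motion="0 0 0 0 0 0 0; 0 0 0 0 0 0 0; 0 0 0 0 0 0 0; 0 0 0 0 0 0 0; 0 0 0 0 0 0 0; 0 0 0 0 0 0.005 0; 0 0 0 0 0 0.005 0; 0 0 0 0 0 0.004 0; 0 0 0 0 0 0 0; 0 0 0 0 0 0 0")

```text
time_s: 18.53
ee_pos: [0.5162, 0.1014, 0.2312]
tcp_rot: [[-0.281, 0.96, 0.0], [0.96, 0.281, 0.0], [0.0, 0.0, -1.0]]
force: [2.2, -0.5, 3.2]
opening: 0.013
grip_force: 59.2
```

Run:
```python
from m import *
s=readout.read_state();R=s["tcp_rot"];p=s["ee_pos"]
print(p,np.degrees(np.arctan2(R[1,0],R[0,0])),s["force"],s["ft_torque"],s["opening"],s["grip_force"])
im,Q=meas("wrist",(p[0]-.06,p[1]-.06,.08),(p[0]+.06,p[1]+.06,.088))
L=(Q-p)@R;M=Q[(abs(L[:,0])>.013)&(abs(L[:,0])<.04)&(abs(L[:,1])<.011)]
print(len(M),np.median(M[:,2]),cv2.minAreaRect((M[:,:2]*1000).astype(np.float32)))
```

```text
[0.5162 0.1014 0.2312] 106.34395411127579 [ 2.2091 -0.5038  3.2313] [-0.0616 -0.5007  0.0431] 0.013026754130799888 59.1889625787735
 4012 0.08453312346969119 ((514.744384765625, 103.01190185546875), (66.76325988769531, 38.35104751586914), 87.82019805908203)
2239 0.08447322189522732 ((516.501220703125, 102.97703552246094), (13.787178039550781, 68.8755874633789), 17.121015548706055)
```

arm_command(motion="0 0 0 0 0 0 0.25; 0 0 0 0 0 0 0.4; 0 0 0 0 0 0 1; 0 0 0 0 0 0 1; 0 0 0 0 0 0 1; 0 0 0 0 0 0 1; 0 0 0 0 0 0 1; 0 0 0 0 0 0 1; 0 0 -0.05 0 0 0 1; 0 0 -0.1 0 0 0 1; 0 0 -0.1 0 0 0 1; 0 0 -0.1 0 0 0 1")

```text
time_s: 19.58
ee_pos: [0.5161, 0.1013, 0.2848]
tcp_rot: [[-0.282, 0.96, -0.0], [0.96, 0.282, 0.0], [0.0, -0.0, -1.0]]
force: [0.3, 0.1, -0.5]
opening: 0.0856
grip_force: 0.0
```

arm_command(motion="0 0 -0.1 0 0 0 1; 0 0 -0.1 0 0 0 1; 0 0 0 0 0 0 1; 0 0 0 0 0 0 1; 0 0 0 0 0 0 1")

```text
time_s: 20.0
ee_pos: [0.516, 0.1012, 0.3136]
tcp_rot: [[-0.281, 0.96, -0.0], [0.96, 0.281, -0.0], [0.0, -0.0, -1.0]]
force: [0.4, -0.2, -0.4]
opening: 0.0851
grip_force: 0.0
```

Run:
```python
from m import *
s=readout.read_state();print(s["force"],s["ee_pos"],s["opening"])
im,Q=meas("wrist",(.4,.0,.036),(.62,.19,.0415),"box")
for _ in range(2): im,Q=meas("wrist",(.46,.04,.08),(.57,.16,.09),"handle")
meas("scene",(.46,.04,.075),(.57,.16,.09),"handle-scene")
```

```text
[ 0.3922 -0.2391 -0.367 ] [0.516  0.1012 0.3136] 0.08506973101824242
box 6708 0.040381102829792695 ((517.0328979492188, 101.94284057617188), (70.2908935546875, 120.10286712646484), 18.91242027282715)
handle 1535 0.0850406628944346 ((516.9160766601562, 102.61952209472656), (13.984675407409668, 69.17784881591797), 18.718503952026367)
handle 1537 0.08503615072862317 ((516.9305419921875, 102.5728530883789), (14.01066780090332, 69.53052520751953), 18.729169845581055)
handle-scene 266 0.08390579893503286 ((513.7247314453125, 100.51449584960938), (14.398088455200195, 70.10426330566406), 18.541872024536133)
```

The handle now lies within 0.2° of the box's long side, the key is seated at home height and the gripper is clear.

```bash
python3 -c "
from rig import env
print(env.hand_in())"
```

```text
the job is handed in; nothing more can be done
None
```

I handed in the job with the key standing fully home in the box, its handle within about 0.2° of the scribed line and the gripper clear; the first release sprang back about 2.4°, so I regripped and corrected it, and no force reading passed about 6 N.

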